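# Fit the crank on the cam clamp and close it

### The arm

A 6-joint arm with a two-finger parallel gripper is mounted at the origin on the work surface. World frame = base frame: x ahead of the robot, y to its left, z up, the work surface at z = 0. Lengths are in mm, angles in degrees, forces in N, time in s.
With the tool pointing down it reaches from about 325 to 875 mm from the base axis. Payload 4.4 kg.
Tool frame: the origin (TCP) lies on the mounting face of the last link; the fingertips stand 173 mm ahead of it and the grasp point (between the pads) lies 155 mm ahead of it; z points along the fingers, y is the line along which they close (so a half turn about z gives the same grasp; the last joint's range is limited). The gripper opens to 85 mm and grips with 20 to 120 N. Pads are 22 mm wide; open, the fingers measure 114 mm over their backs; the gripper's body (76 mm by 85 mm) begins 54 mm behind the grasp point. The pads swing forward as they close: fully open they stand 13 mm farther back than shut.
Start: joints at [58.47, 11.837, 88.321, -0, 79.842, -8.623], TCP at [223.82, 529.654, 404.682] pointing down, gripper open.
Joint ranges: [-156.59, 156.59], [-49.26, 127.26], [12.9, 141.05], [-63.56, 243.56], [4.71, 150.69], [-161.64, 161.64]. Speed limits (degrees/s): [159.86, 159.86, 180, 180, 180, 180].

### API

Orientations are given as [roll, pitch, yaw] about the fixed x, y, z axes, in that order (R = Rz(yaw) Ry(pitch) Rx(roll)).
In Python, from cell import robot gives the robot as it stands. The module is installed in compiled form; this text tells all that it offers.
- The arm moves only by the tool carry_out, never from a script. Its argument "plan" is a list of rows, each a list of 2 entries, a list of its own where there are three numbers: the shift along the tool's x, y, z scaled (see below), then the turn about the tool's z scaled (see below). In form: [[[tx, ty, tz], spin], ...]. A call has exactly 5 rows; each row shifts and turns the commanded pose from where the row before left it, along the tool's axes as they then stand; what a row does not reach is not made up. The controller multiplies each number of a shift by 0.04 m and each number of a turn by 0.12 rad. A row lasts 1/12 s, in which the tool goes at most 41.7 mm and 7.16 degrees, less where a joint would pass 70% of its speed; a pose out of reach is approached as far as the arm can. A call with a number of a shift or a turn outside -1 to 1 is refused whole. A call with a gripper value outside its range is refused whole. "fingers" is the opening, from 0 (shut) to 1 (fully open), set as the call begins (left out, the last holds). The fingers move at their own pace and stop on an object; "force" is the grip in N (left out, the last holds). Time passes only in rows, so rows that do not move let the fingers close, or fill a call up. It gives the time, the measured TCP pose, the force, the opening and the grip force at its end, in the units of the state.
- robot.read_state(): the state, without advancing time (a new reading comes with each control period).
- robot.camera(name): name is "scene" or "top" or "wrist"; returns a dict with "pixels" (384x512x3 uint8, red, green, blue), "intrinsics" (3x3 intrinsics, pixels), "rvec" (rotation vector, rad) and "tvec" (3), from world to camera coordinates, as OpenCV has them. Camera axes: x right, y down, z forward; pixel columns grow to the right and rows downward; lengths in mm; the calibration is good to about 2 mm. A picture is of the moment at which its call begins. There is no depth.
- robot.hand_in(): hands the job in; it is judged then, once.
Trained networks look in a picture, given as the dict that the camera call returned (one of the last four; its "shot" number tells which), for a name from the list of things; names that differ only in an ending like _2 or _b are one class to them, and where a whole thing is asked for, a point or a joint stands for the part that bears it (a point fixed in the world has none). Each returns a list of dicts, best first, with "p" (0 to 1); they miss things now and then, are a little off and sometimes report something else, mostly with a low value. They report only what shows in the picture. A call takes as long as a camera call. They do not tell look-alikes from the thing itself.
- robot.boxes_of(picture, name): "at" ([x, y, z] in mm, in world coordinates, good to about 4 mm: the middle of the surface that is visible of it).
The state is a dict: "clock": time; "joint_pos": joint angles; "dq": joint speeds; "tau": joint torques, N m; "eef_pos": TCP position; "orientation": TCP orientation; "force": force on the tool from outside, world axes, zero at the start; "wrist_torque": the same for the moment, N m; "finger_gap": finger opening in mm; "grasp_force": force on a finger pad.
Only numpy, scipy, OpenCV 4.12 (cv2) and the standard library are available. Lean on these libraries where they do the work, as an engineer would, in place of code of your own. Each camera call takes 0.05 s, during which the arm holds its last target. There are 200 camera calls.

### The job

Fit the loose crank onto the square spindle of the bench clamp, pushed fully home, grip upwards. Then use the crank to turn the spindle clockwise (seen from above) up to its stop, so that the clamp closes on the panel. Leave the crank on the spindle and do not disturb the lacquered cup.

Things in the scene. Friction and masses are not known exactly. Their poses are not given: they have to be found in the camera images.
- crank: Dark steel crank, 0.35 kg, lying flat. Square hub 44 x 44 mm, 30 mm high, square through bore 22.5 mm, parallel to the hub's sides. Flat arm 24 mm wide, 13 mm thick, flush with the underside, along +x to x = 115 mm; at x = 100 mm an upright wooden grip, 26 mm across, top 60 mm above the underside. Origin: bore's axis at the underside; z up. Not the round-bored handwheel.
- crank_grip (a point): Middle of the crank's upright wooden grip: 100 mm along the crank's x from the bore's axis and 40 mm above the hub's underside.
- seat (a point): Centre of the top of the spindle's round collar (40 mm across), 65 mm above the table; the hub's underside rests here when home. The square shaft, 20 mm wide, rises 34 mm above it (4 mm proud of a hub that is home), its top 6 mm tapered to 14 mm. x and y of this frame are square to the flats and turn with the spindle; z up. The crank fits in any of four quarter turns.
- spindle (a joint): Turning of the spindle, rad, growing clockwise seen from above; 0 is fully open, the stop at 1.4 is fully closed. It starts open, below 0.35, stays where it is left and turns with about 0.12 N m.
- clamp: Cam clamp bolted to the table, seen as a dark base plate 280 x 110 x 16 mm that runs along the body's x from -60 to 220 mm. Origin: on the table under the spindle's axis; a grey housing 74 x 74 mm, 53 mm high, stands about it; only the spindle is higher. A sliding jaw, a dark wooden panel and a fixed jaw follow along +x.
- cup: Dark lacquered wooden cup standing on the table, 72 mm across the mouth, 75 mm high; origin at the centre of its underside. Must be left alone.
Mind the look-alikes: they are no part of the job. What is shaped like the crank but blue or purple is not meant.

How it is judged (in metres and radians):
On the way, in this order (a step that is already met when the one before it is completed fails the run):
1. the crank is fully home on the spindle, while the clamp is still open (horizontal distance between crank and seat below 0.006 m and z of crank in the frame of seat between -0.005 and 0.005 m and angle between crank's own z axis and vertical below 0.14 rad), for 0.2 s.
2. with the crank home, the spindle has been turned clockwise to its stop (within 0.18 rad) (all of step 1 and value of joint spindle above 1.22 rad), for 0.2 s.
At the end, for the whole second after the job is handed in: The crank sits on the spindle, grip upwards: bore within 6 mm of the spindle's axis, hub underside within 5 mm of the collar, tilted less than 0.14 rad. The spindle stands within 0.18 rad of its closed stop (above 1.22 rad). The crank is at rest and the cup is within 20 mm of where it began (all of step 2 and linear speed of crank below 0.02 m/s and distance of cup from where it was at the start of the episode below 0.02 m); the robot touches nothing.
It fails at once if the lacquered cup is moved by more than 20 mm or tipped (distance of cup from where it was at the start of the episode above 0.02 m or angle between cup's own z axis and vertical above 0.3 rad).
It also fails if it takes over 54 s, if anything falls off the work surface, if the arm or the gripper's body presses on something with over 40 N, if the wrist force passes 120 N, or if a joint passes its speed limit or range.

## Working session

There is one attempt and no reset: what is moved stays moved. The work goes in short steps, Python scripts to look and compute and a tool call to move; the robot and the scene stay as the last step left them, time stands still between calls to the robot, and variables do not carry over. Pictures are saved under pics/ and viewed, at most 10 in all, crops included, and the job is handed in when it is done.

Besides the shell and the picture viewer there is one more tool, called as name([rows], argument=value, ...), one row to a line, values as JSON. carry_out: Moves the arm, as the interface text tells. Shifts and turns lie within -1 to 1; 1 stands for 0.04 m of shift or 0.12 rad of turn. Its arguments: {"type":"object","properties":{"plan":{"type":"array","items":{"type":"array"}},"fingers":{"type":"number"},"force":{"type":"number"}},"required":["plan"]}

```bash
mkdir -p pics; python3 - <<'E'
from cell import robot
import cv2,numpy as np
s=robot.read_state();print(s)
for n in("top","scene"):
    p=robot.camera(n);cv2.imwrite(f"pics/{n}0.png",cv2.cvtColor(p["pixels"],cv2.COLOR_RGB2BGR))
    print(n,p["intrinsics"],p["rvec"],p["tvec"])
    for k in("crank","crank_grip","seat","spindle","clamp","cup"):
        for d in robot.boxes_of(p,k)[:4]: print(k,{a:(np.round(b,2) if a!="shot" else b) for a,b in d.items()})
E
```

```text
{'clock': 0.0, 'joint_pos': array([ 5.84722076e+01,  1.18851390e+01,  8.84061481e+01, -5.96942599e-04,
        7.98425060e+01, -8.62437831e+00]), 'dq': array([ 0.13938793, -0.04463641,  0.05819575, -0.03625316, -0.09469771,
        0.05079453]), 'tau': array([ 4.40904887e-04, -3.83041084e+01, -2.91597015e+01, -1.16760853e-04,
        1.06357969e-02,  6.82422055e-06]), 'eef_pos': array([223.60535385, 529.33705841, 403.50532101]), 'orientation': array([-1.79867632e+02, -1.94823737e-02,  1.57096669e+02]), 'force': array([-0.28982997, -0.27696958, -0.41418757]), 'wrist_torque': array([-0.02090279,  0.03657621, -0.02658069]), 'grasp_force': 0.0, 'finger_gap': 85.32450316372413}
top [[489.96000287   0.         245.40966786]
 [  0.         489.96000287 193.72937596]
 [  0.           0.           1.        ]] [ 2.11601923 -2.16306387  0.14899886] [  -3.75888776  461.27592936 1532.08469037]
crank {'at': array([394.8, 256.7,  21.6]), 'p': np.float64(0.96)}
crank {'at': array([205.5, 291.7,  22.5]), 'p': np.float64(0.75)}
crank {'at': array([564.1, 278.3,  24. ]), 'p': np.float64(0.65)}
crank_g
[... 729 characters left out ...]
 np.float64(0.57)}
crank {'at': array([391.4, 259.3,  17.2]), 'p': np.float64(0.56)}
crank {'at': array([218.3, 303.2,  26.4]), 'p': np.float64(0.55)}
crank_grip {'at': array([397.1, 260.6,  21.4]), 'p': np.float64(0.86)}
crank_grip {'at': array([564.7, 282.2,  19.6]), 'p': np.float64(0.65)}
crank_grip {'at': array([223.3, 302.3,  28.1]), 'p': np.float64(0.59)}
crank_grip {'at': array([558. ,   3. ,  65.8]), 'p': np.float64(0.41)}
seat {'at': array([557.4,   5.1,  66. ]), 'p': np.float64(0.56)}
spindle {'at': array([562.4,   1.2,  69.3]), 'p': np.float64(0.74)}
clamp {'at': array([639.2,  22.8,  37.5]), 'p': np.float64(0.88)}
cup {'at': array([ 405.3, -155.3,   50.4]), 'p': np.float64(0.58)}
```

```bash
python3 - <<'E'
import cv2,numpy as np
im=cv2.imread("pics/top0.png")
cv2.imwrite("pics/top0c.png",cv2.resize(im,(800,600),interpolation=cv2.INTER_CUBIC))
E
```

```text
(no output)
```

View pics/top0c.png

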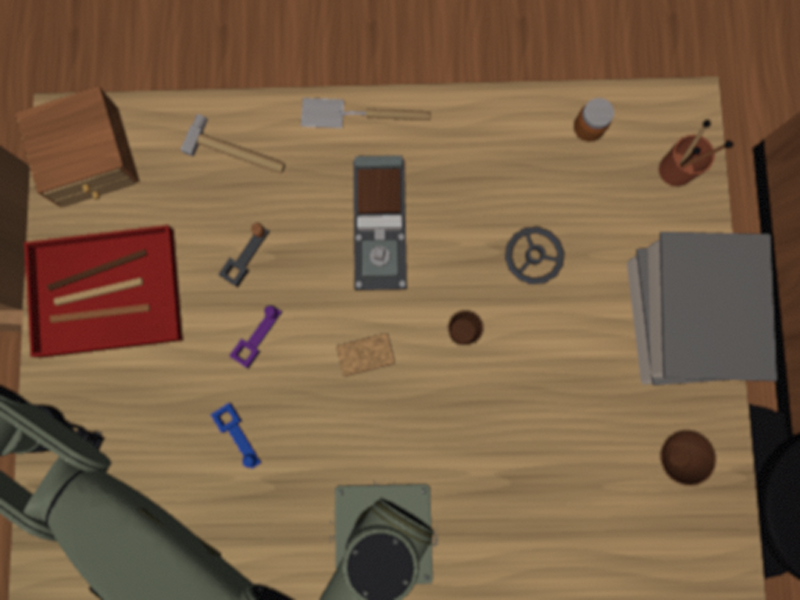

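View pics/scene0.png

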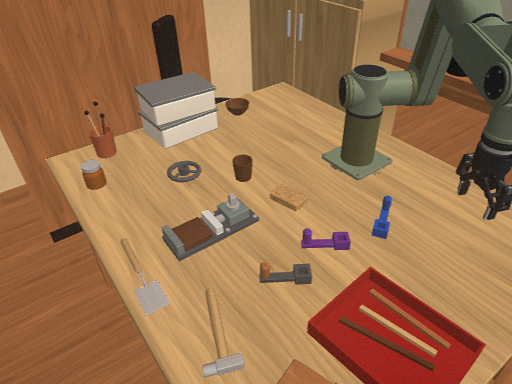

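The top view (800x600) shows three crank-shaped things: a dark steel one with a wooden grip (hub 235,272; grip 258,230), a purple one (245,350) and a blue one (235,435). The round-bored handwheel is at (535,255). The dark one fits the description, since blue and purple are ruled out. The clamp is at (380,225) with its spindle at (380,257), and the cup is at (465,327). I'll confirm with an enlarged crop.

```bash
cat > h.py <<'E'
import cv2,numpy as np
def ray(p,uv,z):
    "world xy(z) of pixels uv on the plane z"
    R=cv2.Rodrigues(np.array(p["rvec"]))[0];t=np.array(p["tvec"]).ravel();C=-R.T@t
    uv=np.atleast_2d(uv).astype(float)
    d=np.c_[uv,np.ones(len(uv))]@np.linalg.inv(p["intrinsics"]).T@R
    return C+d*((z-C[2])/d[:,2])[:,None]
def proj(p,X): return cv2.projectPoints(np.atleast_2d(X).astype(float),np.array(p["rvec"],float),np.array(p["tvec"],float),np.array(p["intrinsics"]),None)[0][:,0]
def save(p,n,box=None,k=1):
    im=cv2.cvtColor(p["pixels"],cv2.COLOR_RGB2BGR)
    if box: im=im[box[1]:box[3],box[0]:box[2]]
    im=cv2.resize(im,None,fx=k,fy=k,interpolation=cv2.INTER_CUBIC); 
    cv2.imwrite("pics/"+n,im)
E
python3 - <<'E'
from cell import robot
from h import *
p=robot.camera("top")
im=cv2.cvtColor(p["pixels"],cv2.COLOR_RGB2BGR)
a=im[130:194,130:194];b=im[90:194,215:275]
a=cv2.resize(a,(448,448),interpolation=cv2.INTER_CUBIC);b=cv2.resize(b,None,fx=448/104,fy=448/104,interpolation=cv2.INTER_CUBIC)
cv2.imwrite("pics/crop.png",np.hstack([a,b]))
print(ray(p,[[151,174]],30),ray(p,[[165,147]],60),ray(p,[[243,164]],99), ray(p,[[297,209]],75))
w=robot.camera("wrist");R=cv2.Rodrigues(w["rvec"])[0];print(-R.T@w["tvec"],R)
E
```

```text
[[533.16980672 289.892095    30.        ]] [[614.05825446 239.60648696  60.        ]] [[544.47354492  -8.94166616  99.        ]] [[ 403.55926312 -172.85351901   75.        ]]
[147.77186195 561.54181664 374.2264843 ] [[ 3.89561928e-01  9.21000257e-01 -1.76678532e-04]
 [ 8.72129167e-01 -3.68828908e-01  3.21490206e-01]
 [ 2.96027399e-01 -1.25394431e-01 -9.46912887e-01]]
```

View pics/crop.png

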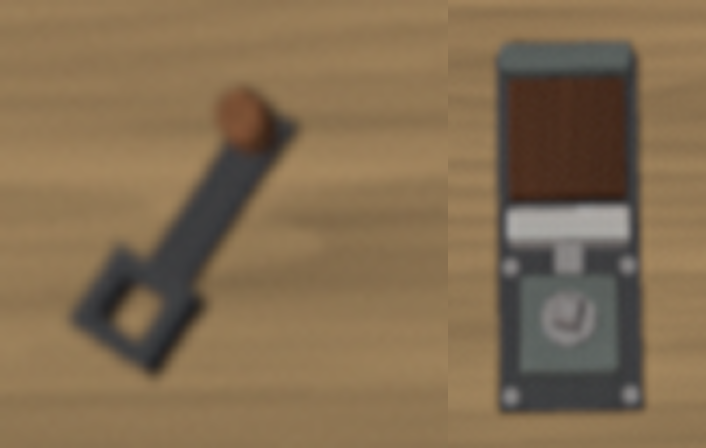

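The left crop confirms the dark steel crank with a square bore (bore at 135,310) and an upright wooden grip (245,118). The right crop shows the spindle at (568,318) on the grey housing. Next I'll move above the hub to measure it with the wrist camera.

carry_out([
  [[-0.94, -0.25, 0.26], 0],
  [[-0.94, -0.25, 0.26], 0],
  [[-0.94, -0.25, 0.26], 0],
  [[-0.94, -0.25, 0.26], 0],
  [[-0.94, -0.25, 0.26], 0],
])

```text
clock: 1.22
eef_pos: [378.6, 409.3, 352.5]
orientation: [180.0, 0.0, 157.1]
force: [0.5, -0.3, -0.3]
finger_gap: 85.7
grasp_force: 0.0
```

carry_out([
  [[-0.94, -0.25, 0.26], 0],
  [[-0.94, -0.25, 0.26], 0],
  [[-0.94, -0.25, 0.26], 0],
  [[-0.94, -0.25, 0.26], 0],
  [[-0.94, -0.25, 0.26], 0],
])

```text
clock: 1.63
eef_pos: [532.6, 289.8, 300.3]
orientation: [180.0, 0.0, 157.1]
force: [0.2, 1.2, 0.3]
finger_gap: 85.3
grasp_force: 0.0
```

carry_out([
  [[0, 0, 0], 0.4],
  [[0, 0, 0], 0.4],
  [[0, 0, 0], 0.5],
  [[0, 0, 0], 0],
  [[0, 0, 0], 0],
])

```text
clock: 2.05
eef_pos: [531.3, 291.1, 300.6]
orientation: [-180.0, 0.0, 148.2]
force: [0.2, -0.2, 0.6]
finger_gap: 85.7
grasp_force: 0.0
```

```bash
python3 - <<'E'
from cell import robot
from h import *
s=robot.read_state();print(s["clock"],s["eef_pos"],s["orientation"])
p=robot.camera("wrist");save(p,"w1.png")
np.save("w1.npy",p,allow_pickle=True)
s=robot.read_state();print(s["clock"],s["eef_pos"],s["orientation"])
E
```

```text
2.05 [531.33265937 291.12428457 300.64597536] [-1.79999737e+02  7.06335040e-06  1.48232174e+02]
2.1 [531.22034669 291.25294095 300.73507802] [1.79998389e+02 3.48500548e-03 1.48242254e+02]
```

View pics/w1.png

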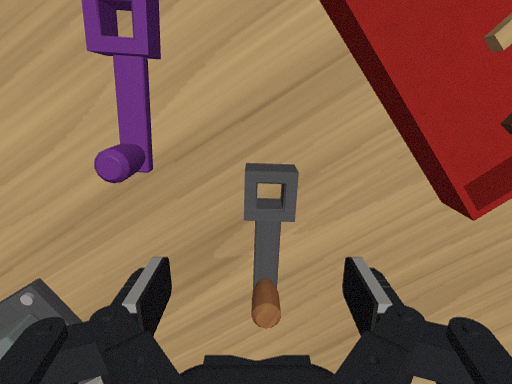

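Wrist view: the dark crank's hub top is at about (245-297, 172-222), its bore at (270,193), and the grip at (265,305). The purple look-alike is at (125,90). I'll fit the silhouette to get a precise pose.

```bash
cat > fit.py <<'E'
from h import *
from scipy.optimize import minimize
S=4
def boxpts(x0,x1,y0,y1,z0,z1): return np.array([[x,y,z] for x in(x0,x1) for y in(y0,y1) for z in(z0,z1)],float)
def pose(pts,q,z): c,s=np.cos(q[2]),np.sin(q[2]); return np.c_[q[0]+c*pts[:,0]-s*pts[:,1],q[1]+s*pts[:,0]+c*pts[:,1],pts[:,2]+z]
sq=lambda h,z:np.array([[-h,-h,z],[h,-h,z],[h,h,z],[-h,h,z]],float)
def render(p,q,z,shape):
    m=np.zeros((shape[0]*S,shape[1]*S),np.uint8)
    fill=lambda m,pts,v:cv2.fillConvexPoly(m,np.round(cv2.convexHull((proj(p,pose(pts,q,z))*S+S/2).astype(np.float32))).astype(np.int32),v)
    fill(m,boxpts(-22,22,-22,22,0,30),255);fill(m,boxpts(20,115,-12,12,0,13),255)
    a=np.zeros_like(m);b=a.copy();fill(a,sq(11.25,0),255);fill(b,sq(11.25,30),255);m[(a&b)>0]=0
    t=np.linspace(0,2*np.pi,32);g=np.vstack([np.c_[100+13*np.cos(t),13*np.sin(t),0*t+k] for k in(13,60)]);fill(m,g,0)
    return cv2.resize(m,(shape[1],shape[0]),interpolation=cv2.INTER_AREA)/255.
def darkmask(p,seed,thr=105,sat=40):
    im=p["pixels"].astype(int);mx=im.max(2);mn=im.min(2)
    m=((mx<thr)&(mx-mn<sat)).astype(np.uint8)
    n,l=cv2.connectedComponents(m)
    ys,xs=np.nonzero(m);i=np.argmin((xs-seed[0])**2+(ys-seed[1])**2)
    return (l==l[ys[i],xs[i]]).astype(float)
def fitcrank(p,q0,z,mask):
    f=lambda v:np.abs(render(p,[q0[0]+v[0],q0[1]+v[1],q0[2]+v[2]/60],z,mask.shape)-mask).sum()
    best=min((minimize(f,v0,method="Nelder-Mead",options=dict(initial_simplex=np.array(v0)+np.vstack([np.zeros(3),4*np.eye(3)]),xatol=.02,fatol=.2)) for v0 in([0,0,0],[4,-4,3],[-4,4,-3])),key=lambda r:r.fun)
    v=best.x;return np.array([q0[0]+v[0],q0[1]+v[1],q0[2]+v[2]/60]),best.fun,mask.sum()
E
python3 - <<'E'
from fit import *
p=np.load("w1.npy",allow_pickle=True).item()
print(p["pixels"][200,285],p["pixels"][260,268],p["pixels"][300,265],p["pixels"][193,270],p["pixels"][168,270])
m=darkmask(p,(285,200));ys,xs=np.nonzero(m);print(m.sum(),xs.min(),xs.max(),ys.min(),ys.max())
q,e,n=fitcrank(p,[533,290,np.radians(-31.8)],0,m)
print(q,np.degrees(q[2]),e,n)
E
```

```text
[67 63 67] [81 80 81] [117  75  41] [160 131  93] [63 61 64]
4151.0 244 298 163 291
[535.49150452 301.34583004  -0.586617  ] -33.610678300281855 240.3843137254902 4151.0
```

```bash
python3 - <<'E'
from cell import robot
from fit import *
p=np.load("w1.npy",allow_pickle=True).item()
m=darkmask(p,(285,200));q,e,n=fitcrank(p,[533,295,np.radians(-31.8)],0,m)
r=render(p,q,0,m.shape)
im=np.dstack([m*255,r*255,p["pixels"][:,:,0]])[140:340,180:360].astype(np.uint8)
cv2.imwrite("pics/ov.png",cv2.resize(im,None,fx=3,fy=3,interpolation=cv2.INTER_NEAREST))
t=robot.camera("top");np.save("t1.npy",t,allow_pickle=True)
mt=darkmask(t,(148,178),85,45);ys,xs=np.nonzero(mt);print(mt.sum(),xs.min(),xs.max(),ys.min(),ys.max())
print(fitcrank(t,[535,298,np.radians(-33)],0,mt))
E
```

```text
9398.0 75 280 119 383
(array([ 5.37774294e+02,  2.88414538e+02, -4.47108672e-01]), np.float64(9198.26274509804), np.float64(9398.0))
```

View pics/ov.png

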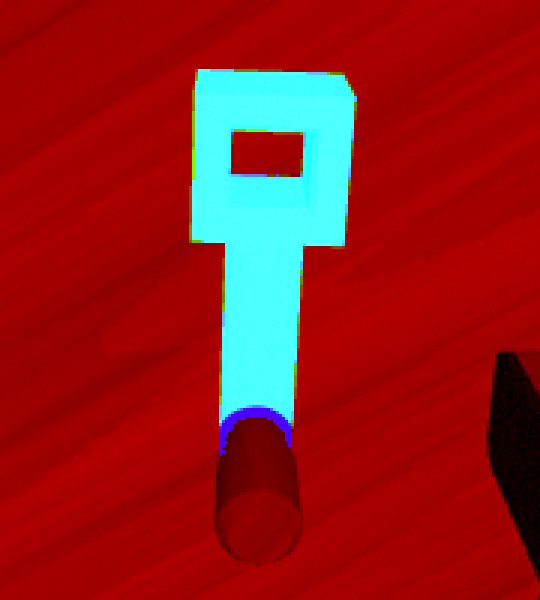

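The overlay matches: the fitted hub is at (535.5, 301.3) with yaw -33.6°. Now I'll align and descend.

carry_out([
  [[0.05, 0.27, 0], 0.27],
  [[0, 0, 0.6], 0],
  [[0, 0, 0.6], 0],
  [[0, 0, 0.6], 0],
  [[0, 0, 0.6], 0],
], fingers=1)

```text
clock: 2.57
eef_pos: [535.1, 301.9, 204.2]
orientation: [179.9, 0.0, 146.4]
force: [0.9, 0.0, 0.1]
finger_gap: 85.3
grasp_force: 0.0
```

carry_out([
  [[0, 0, 0.4], 0],
  [[0, 0, 0.3], 0],
  [[0, 0, 0.12], 0],
  [[0, 0, 0], 0],
  [[0, 0, 0], 0],
])

```text
clock: 2.98
eef_pos: [535.7, 301.7, 172.6]
orientation: [179.9, 0.0, 146.3]
force: [0.5, 0.3, 0.4]
finger_gap: 85.2
grasp_force: 0.0
```

carry_out([
  [[0, 0, 0], 0],
  [[0, 0, 0], 0],
  [[0, 0, 0], 0],
  [[0, 0, 0], 0],
  [[0, 0, 0], 0],
], fingers=0, force=60)

```text
clock: 3.4
eef_pos: [535.8, 301.6, 173.2]
orientation: [179.9, 0.1, 146.3]
force: [-0.9, 0.9, 4.8]
finger_gap: 43.6
grasp_force: 63.3
```

carry_out([
  [[0, 0, 0], 0],
  [[0, 0, 0], 0],
  [[0, 0, 0], 0],
  [[0, 0, 0], 0],
  [[0, 0, 0], 0],
])

```text
clock: 3.82
eef_pos: [535.8, 301.7, 173.2]
orientation: [179.9, 0.1, 146.3]
force: [0.1, -0.4, 6.1]
finger_gap: 43.1
grasp_force: 63.5
```

Gripped at 43 mm. I'll lift it and go beside the spindle so the wrist camera sees it unobstructed.

carry_out([
  [[0, 0, -0.64], 0],
  [[0, 0, -0.64], -0.9],
  [[0, 0, -0.64], -0.95],
  [[0, 0, -0.64], -0.95],
  [[0, 0, -0.64], -0.95],
])

```text
clock: 4.23
eef_pos: [534.2, 301.0, 299.0]
orientation: [-179.9, -0.2, 172.4]
force: [0.7, 0.8, -5.4]
finger_gap: 42.8
grasp_force: 63.0
```

carry_out([
  [[-0.42, -0.905, 0], 0],
  [[-0.42, -0.905, 0], 0],
  [[-0.42, -0.905, 0], 0],
  [[-0.42, -0.905, 0], 0],
  [[-0.42, -0.905, 0], 0],
])

```text
clock: 4.65
eef_pos: [592.6, 108.9, 298.1]
orientation: [-180.0, -0.2, 172.1]
force: [0.9, 0.0, -4.4]
finger_gap: 43.2
grasp_force: 63.1
```

carry_out([
  [[-0.42, -0.905, 0], 0],
  [[-0.42, -0.905, 0], 0],
  [[-0.42, -0.905, 0], 0],
  [[0, 0, 0], 0],
  [[0, 0, 0], 0],
])

```text
clock: 5.07
eef_pos: [628.2, -6.6, 298.1]
orientation: [180.0, -0.2, 171.8]
force: [0.0, 0.8, -4.6]
finger_gap: 43.1
grasp_force: 63.2
```

```bash
python3 - <<'E'
from cell import robot
from h import *
p=robot.camera("wrist");save(p,"w2.png",None,1.5)
np.save("w2.npy",p,allow_pickle=True)
s=robot.read_state();print(s["clock"],s["eef_pos"],s["orientation"],s["finger_gap"])
for k in("seat","spindle","crank"): print(k,robot.boxes_of(p,k)[:2])
E
```

```text
5.1167 [627.72211381  -4.9060845  297.99010171] [179.96083964  -0.23131384 171.9415746 ] 43.132777822592146
seat [{'at': [552.6, -5.5, 68.8], 'p': 0.58}, {'at': [627.9, -6.4, 148.1], 'p': 0.38}]
spindle [{'at': [555.0, -0.7, 61.7], 'p': 0.73}]
crank [{'at': [627.6, -6.8, 153.3], 'p': 0.73}]
```

View pics/w2.png

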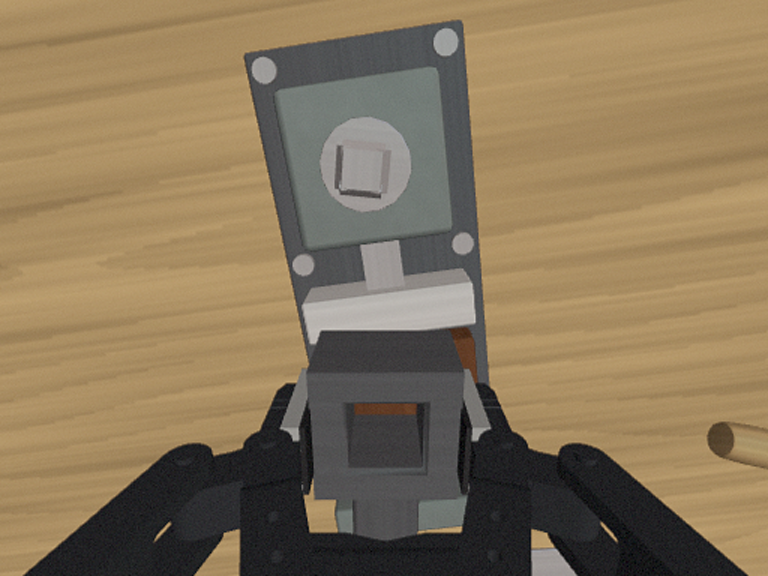

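The view is clear at 1.5x: the spindle square is at about (363,170) on its collar (centre 365,164), rotated a few degrees. The held hub has its bore at (386,438), gripped squarely. I'll fit wireframes to both.

```bash
cat > wire.py <<'E'
from fit import *
from scipy.ndimage import map_coordinates
t=np.linspace(0,2*np.pi,120,endpoint=False)
def sqs(h,z,n=40):
    c=sq(h,z);return np.vstack([c[i]+(c[(i+1)%4]-c[i])*np.linspace(.04,.96,n)[:,None] for i in range(4)])
def grad(p,s=1.0):
    g=cv2.GaussianBlur(p["pixels"].astype(np.float32),(0,0),s)
    m=np.sqrt(cv2.Sobel(g,-1,1,0)**2+cv2.Sobel(g,-1,0,1)**2).max(2);return np.minimum(m,np.percentile(m,98))
def score(g,p,q,parts,z):
    return sum(map_coordinates(g,proj(p,pose(P,q,z))[:,::-1].T,order=1).mean()*w for P,w in parts)
def fitw(p,q0,parts,z,span=45,r=8):
    gs=grad(p,2.5);g=grad(p,.8);best=None
    c=[(score(gs,p,[q0[0]+dx,q0[1]+dy,q0[2]+np.radians(a)],parts,z),dx,dy,a) for dx in range(-r,r+1,2) for dy in range(-r,r+1,2) for a in range(-span,span,3)]
    for _,dx,dy,a in sorted(c)[::-1][:8]:
        v=np.array([dx,dy,a],float)
        for G in(gs,g):
            o=minimize(lambda v:-score(G,p,[q0[0]+v[0],q0[1]+v[1],q0[2]+np.radians(v[2])],parts,z),v,method="Nelder-Mead",options=dict(initial_simplex=v+np.vstack([np.zeros(3),1.2*np.eye(3)]),xatol=.02,fatol=.01));v=o.x
        if best is None or o.fun<best[0]: best=(o.fun,v)
    v=best[1];return np.array([q0[0]+v[0],q0[1]+v[1],np.degrees(q0[2])+v[2]]),-best[0]
circ=np.c_[20*np.cos(t),20*np.sin(t),0*t]
SP=[(circ,1.5),(sqs(7,34),1),(sqs(10,28),1)]
HUB=[(sqs(22,30)[40:],1),(sqs(11.25,30),1.5)]
E
python3 - <<'E'
from wire import *
p=np.load("w2.npy",allow_pickle=True).item()
for P in(SP,SP[:1],SP[1:]): qs,e=fitw(p,[552,-5,0],P,65);print("spindle",qs,e)
qs,e=fitw(p,[552,-5,0],SP,65)
im=cv2.cvtColor(p["pixels"],cv2.COLOR_RGB2BGR);im=cv2.resize(im,None,fx=3,fy=3,interpolation=cv2.INTER_CUBIC)
for z in(120,125,130):
    qh,e=fitw(p,[627.7,-5,np.radians(-8)],HUB,z,12,6);print("hub",z,qh,e)
qh,e=fitw(p,[627.7,-5,np.radians(-8)],HUB,125,12,6)
for q,P,z in((qs,SP,65),(qh,HUB,125)):
    for A,_ in P:
        for u in proj(p,pose(A,[q[0],q[1],np.radians(q[2])],z))*3+1: cv2.circle(im,tuple(int(round(x)) for x in u),1,(0,0,255),-1)
im=im[150:1020,420:1020]
cv2.imwrite("pics/ov2.png",cv2.resize(im,None,fx=.68,fy=.68,interpolation=cv2.INTER_AREA))
E
```

```text
spindle [553.75544891  -4.94345145 -13.49303604] 362.5459899902344
spindle [553.68819929  -4.87550243  44.865146  ] 141.52700805664062
spindle [553.78899505  -4.96274237 -13.44925205] 222.146240234375
hub 120 [630.08603649  -6.80834389  -8.2155095 ] 154.8931884765625
hub 125 [626.38825196  -6.96199288  -7.45130791] 179.67604064941406
hub 130 [623.40152591  -5.55505991  -8.58399712] 151.7764892578125
```

View pics/ov2.png

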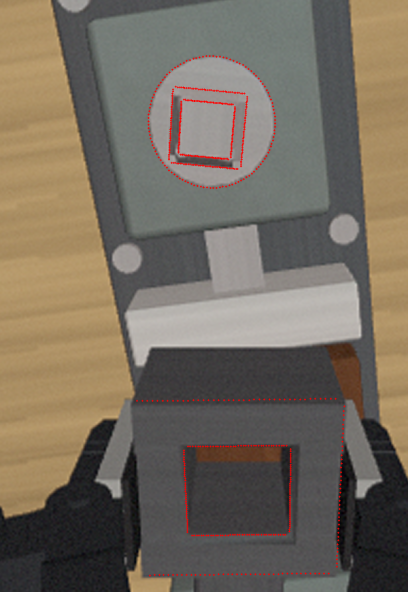

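The spindle fit is tight: axis (553.75, -4.94), yaw -13.5°. The held hub at z = 125 is at (626.4, -7.0), yaw about -7.8°. I'll use their relative shift from this one picture, so camera bias cancels.

carry_out([
  [[0.602, -0.068, 0], 0],
  [[0.602, -0.068, 0], 0],
  [[0.602, -0.068, 0], 0],
  [[0, 0, 0], 0.83],
  [[0, 0, 0], 0],
])

```text
clock: 5.68
eef_pos: [553.8, -0.3, 299.2]
orientation: [-180.0, -0.1, 166.4]
force: [1.0, -0.1, -3.9]
finger_gap: 43.1
grasp_force: 63.3
```

carry_out([
  [[0, 0, 0.3], 0],
  [[0, 0, 0.2], 0],
  [[0, 0, 0], 0],
  [[0, 0, 0], 0],
  [[0, 0, 0], 0],
])

```text
clock: 6.1
eef_pos: [556.1, -2.1, 279.4]
orientation: [-180.0, -0.0, 166.4]
force: [-0.4, -0.7, -4.3]
finger_gap: 43.4
grasp_force: 63.3
```

```bash
python3 - <<'E'
from cell import robot
from wire import *
p=robot.camera("wrist");s=robot.read_state();print(s["clock"],s["eef_pos"],s["orientation"],s["force"])
z=s["eef_pos"][2]-173.1
for zz in(z-2,z,z+2): print("hub",fitw(p,[552.5,-7,np.radians(-13)],HUB,zz,9,6))
sc=robot.camera("scene")
im=cv2.cvtColor(sc["pixels"],cv2.COLOR_RGB2BGR)[150:260,160:290];im=cv2.resize(im,None,fx=4,fy=4,interpolation=cv2.INTER_CUBIC)
im2=cv2.cvtColor(p["pixels"],cv2.COLOR_RGB2BGR)[60:384,100:440]
im2=cv2.resize(im2,(int(340*440/324),440));im=cv2.resize(im,(300,254));im=cv2.copyMakeBorder(im,0,186,0,0,cv2.BORDER_CONSTANT)
cv2.imwrite("pics/w3.png",np.hstack([im,im2]))
E
```

```text
6.15 [556.24126068  -2.12012151 279.79319308] [-1.79999811e+02  8.83475846e-03  1.66397941e+02] [ 0.05611119  0.35499954 -3.42386378]
hub (array([556.21349999,  -2.46402805, -12.9787939 ]), np.float64(188.9153594970703))
hub (array([554.90066317,  -2.35521644, -13.3494397 ]), np.float64(190.18914794921875))
hub (array([553.60432045,  -2.33017264, -13.75199509]), np.float64(175.42047119140625))
```

View pics/w3.png

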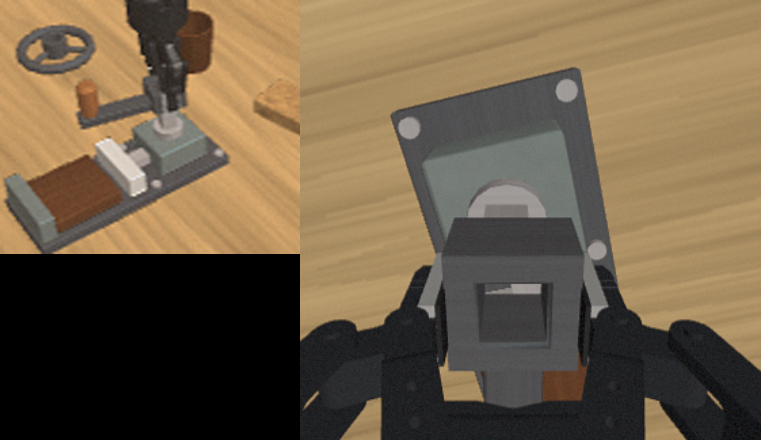

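The view shows the hub just above the spindle with collar and shaft partly visible behind it (507,195). The arm had still been settling in the earlier picture. I'll now measure the collar arc and hub together at rest.

```bash
python3 - <<'E'
from cell import robot
from wire import *
p=robot.camera("wrist");s=robot.read_state();print(s["clock"],s["eef_pos"],s["orientation"])
np.save("w3.npy",p,allow_pickle=True)
print("hub",fitw(p,[554.5,-3,np.radians(-13)],HUB,s["eef_pos"][2]-173.1,9,6))
a=np.radians(np.linspace(100,260,90));arc=np.c_[20*np.cos(a),20*np.sin(a),0*a]
print("arc",fitw(p,[554,-4,np.radians(-13)],[(arc,1)],65,3,6))
back=np.array([[-10,-10],[-10,10]]);ver=np.vstack([np.c_[np.tile(b,(15,1)),np.linspace(1,10,15)] for b in back]);base=np.c_[-10*np.ones(20),np.linspace(-9,9,20),0*np.ones(20)]
print("arc+shaft",fitw(p,[554,-4,np.radians(-13)],[(arc,1),(ver,1),(base,.5)],65,9,6))
E
```

```text
6.25 [556.23085128  -2.18541006 280.16865901] [1.79997874e+02 4.48617537e-02 1.66380939e+02]
hub (array([555.39094442,  -2.52378182, -13.19017573]), np.float64(192.23458862304688))
arc (array([554.13471315,  -4.82205398, -10.03518038]), np.float64(125.13479614257812))
arc+shaft (array([558.66193487, -14.11183035, -13.62905644]), np.float64(201.20895385742188))
```

carry_out([
  [[0.015, -0.065, 0], 0],
  [[0, 0, 0.1], 0],
  [[0, 0, 0.1], 0],
  [[0, 0, 0], 0],
  [[0, 0, 0], 0],
])

```text
clock: 6.67
eef_pos: [554.2, -4.4, 271.2]
orientation: [-180.0, -0.1, 166.4]
force: [-0.2, 0.0, -3.8]
finger_gap: 42.9
grasp_force: 63.4
```

carry_out([
  [[0, 0, 0.1], 0],
  [[0, 0, 0.05], 0],
  [[0, 0, 0.05], 0],
  [[0, 0, 0.05], 0],
  [[0, 0, 0], 0],
])

```text
clock: 7.08
eef_pos: [554.4, -4.4, 261.3]
orientation: [-180.0, -0.1, 166.4]
force: [-0.5, -0.3, -4.3]
finger_gap: 43.6
grasp_force: 63.4
```

It's 11 mm onto the shaft with no contact force. Continuing down.

carry_out([
  [[0, 0, 0.08], 0],
  [[0, 0, 0.08], 0],
  [[0, 0, 0.08], 0],
  [[0, 0, 0.08], 0],
  [[0, 0, 0], 0],
])

```text
clock: 7.5
eef_pos: [554.2, -4.4, 248.1]
orientation: [-180.0, -0.1, 166.4]
force: [-0.3, 0.1, -4.6]
finger_gap: 43.4
grasp_force: 63.4
```

carry_out([
  [[0, 0, 0.07], 0],
  [[0, 0, 0.07], 0],
  [[0, 0, 0.05], 0],
  [[0, 0, 0], 0],
  [[0, 0, 0], 0],
])

```text
clock: 7.92
eef_pos: [554.5, -4.4, 241.3]
orientation: [-180.0, -0.0, 166.4]
force: [-0.1, -0.8, -4.6]
finger_gap: 43.5
grasp_force: 63.4
```

carry_out([
  [[0, 0, 0.04], 0],
  [[0, 0, 0.03], 0],
  [[0, 0, 0], 0],
  [[0, 0, 0], 0],
  [[0, 0, 0], 0],
])

```text
clock: 8.33
eef_pos: [554.6, -4.4, 238.7]
orientation: [180.0, 0.0, 166.4]
force: [-0.2, -0.0, -3.7]
finger_gap: 43.0
grasp_force: 63.4
```

carry_out([
  [[0, 0, 0.03], 0],
  [[0, 0, 0], 0],
  [[0, 0, 0], 0],
  [[0, 0, 0], 0],
  [[0, 0, 0], 0],
])

```text
clock: 8.75
eef_pos: [554.8, -4.5, 238.2]
orientation: [180.0, 0.0, 166.4]
force: [-2.0, 0.2, 3.1]
finger_gap: 43.5
grasp_force: 64.1
```

carry_out([
  [[0, 0, 0.03], 0],
  [[0, 0, 0], 0],
  [[0, 0, 0], 0],
  [[0, 0, 0], 0],
  [[0, 0, 0], 0],
])

```text
clock: 9.17
eef_pos: [554.9, -4.5, 238.1]
orientation: [-180.0, 0.0, 166.4]
force: [-5.0, 0.5, 11.2]
finger_gap: 42.9
grasp_force: 65.2
```

The hub is home: contact force rose at exactly the predicted height. Now I'll turn clockwise.

carry_out([
  [[0, 0, 0], 0.5],
  [[0, 0, 0], 0.7],
  [[0, 0, 0], 0.7],
  [[0, 0, 0], 0.7],
  [[0, 0, 0], 0.4],
])

```text
clock: 9.58
eef_pos: [555.0, -4.8, 238.1]
orientation: [-180.0, 0.1, 145.6]
force: [-5.0, -1.6, 9.5]
finger_gap: 43.1
grasp_force: 65.1
```

carry_out([
  [[0, 0, 0], 0.6],
  [[0, 0, 0], 0.8],
  [[0, 0, 0], 0.8],
  [[0, 0, 0], 0.8],
  [[0, 0, 0], 0.5],
])

```text
clock: 10.0
eef_pos: [554.8, -5.0, 238.1]
orientation: [-180.0, 0.1, 121.5]
force: [-6.7, -2.3, 11.4]
finger_gap: 42.9
grasp_force: 65.2
```

```bash
python3 - <<'E'
from cell import robot
from wire import *
p=robot.camera("wrist");s=robot.read_state();print(s["clock"],s["eef_pos"],s["orientation"],s["force"],s["wrist_torque"],s["joint_pos"])
print("hub",fitw(p,[554,-5,np.radians(s["orientation"][2]-180)],HUB,65,12,6))
E
```

```text
10.05 [554.84458349  -5.01923633 238.11805723] [-1.79969718e+02  9.62903402e-02  1.21406079e+02] [-5.38248089 -1.76116395 10.66862149] [-0.17801381  0.87921332 -0.11828688] [ -9.43143039  20.54532183  98.97334483  -0.10651483  60.44132041
 -40.78497129]
hub (array([554.36520605,  -4.73515683, -58.48862287]), np.float64(257.7213439941406))
```

The spindle turns with 0.12 N m, as expected. Continuing to the stop.

carry_out([
  [[0, 0, 0], 0.5],
  [[0, 0, 0], 0.7],
  [[0, 0, 0], 0.6],
  [[0, 0, 0], 0.4],
  [[0, 0, 0], 0.3],
])

```text
clock: 10.47
eef_pos: [554.7, -5.2, 238.1]
orientation: [-180.0, 0.1, 104.4]
force: [-7.3, -2.9, 10.7]
finger_gap: 43.2
grasp_force: 65.2
```

```bash
python3 -c "
from cell import robot
s=robot.read_state();print(s['orientation'],s['force'],s['wrist_torque'])"
```

```text
[-1.79956301e+02  1.26053620e-01  1.04419774e+02] [-7.27629873 -2.90713901 10.68253098] [-0.34054747  1.08063254  0.14298423]
```

carry_out([
  [[0, 0, 0], 0.3],
  [[0, 0, 0], 0.3],
  [[0, 0, 0], 0.2],
  [[0, 0, 0], 0],
  [[0, 0, 0], 0],
])

```text
clock: 10.88
eef_pos: [554.6, -5.3, 238.1]
orientation: [-180.0, 0.1, 99.0]
force: [-7.2, -2.6, 11.5]
finger_gap: 42.9
grasp_force: 65.3
```

```bash
python3 -c "
from cell import robot
s=robot.read_state();print(s['orientation'],s['force'],s['wrist_torque'])"
```

```text
[-1.79953928e+02  1.27415130e-01  9.90046059e+01] [-7.15575471 -2.55731302 11.52522662] [-0.40250467  1.05552898 -0.0837501 ]
```

carry_out([
  [[0, 0, 0], 0.3],
  [[0, 0, 0], 0.2],
  [[0, 0, 0], 0.2],
  [[0, 0, 0], 0],
  [[0, 0, 0], 0],
])

```text
clock: 11.3
eef_pos: [554.5, -5.2, 238.1]
orientation: [-179.9, 0.1, 94.2]
force: [-8.2, -3.1, 12.4]
finger_gap: 42.6
grasp_force: 65.3
```

```bash
python3 -c "
from cell import robot
s=robot.read_state();print(s['orientation'],s['force'],s['wrist_torque'])"
```

```text
[-1.79932297e+02  1.21503980e-01  9.42116435e+01] [-8.16844346 -3.07625768 12.38951916] [-0.33515742  1.11430049  0.00351481]
```

carry_out([
  [[0, 0, 0], 0.3],
  [[0, 0, 0], 0.2],
  [[0, 0, 0], 0.2],
  [[0, 0, 0], 0],
  [[0, 0, 0], 0],
])

```text
clock: 11.72
eef_pos: [554.1, -4.8, 238.1]
orientation: [-179.9, 0.1, 89.5]
force: [-10.3, -1.8, 13.7]
finger_gap: 42.9
grasp_force: 65.6
```

```bash
python3 -c "
from cell import robot
import numpy as np
from wire import *
s=robot.read_state();print(s['orientation'],s['force'],s['wrist_torque'])
p=robot.camera('wrist');np.save('w4.npy',p,allow_pickle=True);save(p,'w4.png')
print(fitw(p,[554,-5,np.radians(s['orientation'][2]-180)],HUB,65,12,6))
print(fitw(p,[554,-5,np.radians(s['orientation'][2]-180)],[(sqs(7,34),1),(sqs(10,30),1)],65,20,6))"
```

```text
[-1.79861470e+02  1.10272326e-01  8.95059904e+01] [-10.27158051  -1.81716246  13.71293558] [-0.13253883  1.34629167  0.54743987]
(array([555.31054237,  -4.19859718, -85.72367228]), np.float64(233.48541259765625))
(array([553.93731711,  -5.29510472, -80.85874146]), np.float64(236.57711791992188))
```

View pics/w4.png

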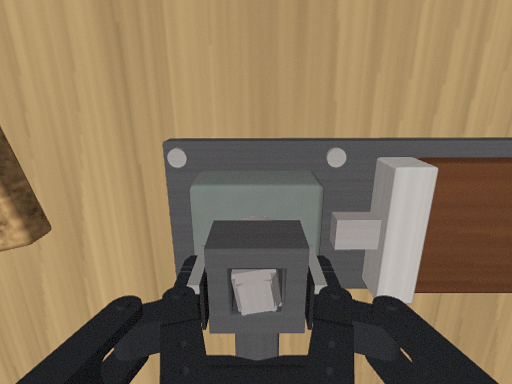

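The shaft now sits at -80.9° and the torque has risen to 0.55 N m, so it is at the stop (1.4 rad = 80.2°). The picture shows the jaw at (405,230) pressed against the panel and the shaft in the bore at (257,290). I'll relax the twist slightly, release and lift straight up.

carry_out([
  [[0, 0, -0.02], -0.2],
  [[0, 0, 0], 0],
  [[0, 0, 0], 0],
  [[0, 0, 0], 0],
  [[0, 0, 0], 0],
])

```text
clock: 12.18
eef_pos: [554.1, -4.8, 238.2]
orientation: [-179.9, 0.1, 90.8]
force: [-8.0, -1.3, 9.0]
finger_gap: 43.3
grasp_force: 65.0
```

carry_out([
  [[0, 0, 0], 0],
  [[0, 0, 0], 0],
  [[0, 0, 0], 0],
  [[0, 0, 0], 0],
  [[0, 0, 0], 0],
], fingers=1)

```text
clock: 12.6
eef_pos: [554.8, -4.4, 237.1]
orientation: [180.0, 0.0, 90.7]
force: [0.7, -0.5, 0.3]
finger_gap: 85.2
grasp_force: 0.0
```

carry_out([
  [[0, 0, 0], 0],
  [[0, 0, 0], 0],
  [[0, 0, 0], 0],
  [[0, 0, 0], 0],
  [[0, 0, 0], 0],
])

```text
clock: 13.02
eef_pos: [554.6, -4.4, 237.1]
orientation: [180.0, 0.0, 90.7]
force: [0.2, -0.3, -0.5]
finger_gap: 85.1
grasp_force: 0.0
```

carry_out([
  [[0, 0, -0.2], 0],
  [[0, 0, -0.5], 0],
  [[0, 0, -0.7], 0],
  [[0, 0, -0.8], 0],
  [[0, 0, -0.5], 0],
])

```text
clock: 13.43
eef_pos: [555.3, -4.5, 348.9]
orientation: [179.8, 0.0, 90.7]
force: [0.0, -0.1, 1.1]
finger_gap: 85.2
grasp_force: 0.0
```

```bash
python3 -c "
from cell import robot
import numpy as np
from wire import *
s=robot.read_state();print(s['clock'],s['eef_pos'],s['finger_gap'],s['force'])
p=robot.camera('wrist');save(p,'w5.png')
print(fitw(p,[554,-5,np.radians(-85)],HUB,65,12,6))
print(fitw(p,[554,-5,np.radians(-81)],[(sqs(7,34),1),(sqs(10,30),.5)],65,15,6))"
```

```text
13.4333 [555.26818638  -4.51203451 348.86163477] 85.16545438147656 [ 0.00918496 -0.07876486  1.09069449]
(array([554.07867249,  -4.75817846, -89.33636509]), np.float64(262.03948974609375))
(array([553.75666666,  -4.64614398, -81.36845941]), np.float64(193.29180908203125))
```

View pics/w5.png

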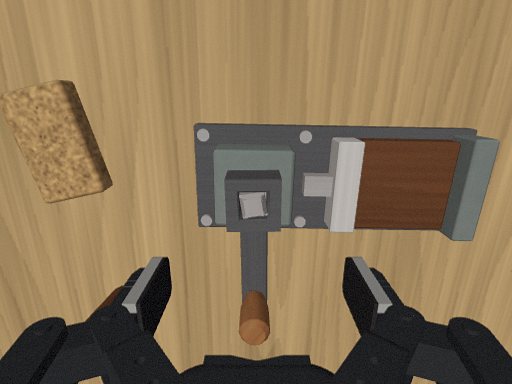

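The crank sits home with its grip up, bore at (554.1, -4.8) on the spindle axis. The shaft is at the stop (-81.4°), the jaw (345,185) is closed on the panel, and the gripper is clear. Handing in.

```bash
python3 -c "
from cell import robot
print(robot.hand_in())"
```

```text
the job is handed in; nothing more can be done
None
```

The crank is fully home on the spindle with its grip up, the clamp is turned to its stop against the panel, I kept well clear of the cup, and the job is handed in; no verdict came back.

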